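# Clear the reference blocks off the stage and load the specimen

### The job

The hardness check is over: take the stack of reference blocks off the black specimen stage from the top down and lay each one flat inside its own nest, first the small copper one in the red-lined nest, then the brass one in the yellow-lined nest, then the steel one in the blue-lined nest. Then stand the red specimen upright on the cleared stage, centred on its crossed white lines. Set everything down without dropping it, and leave the green and black specimens where they stand.

Things in the scene. Friction and masses are not known exactly. Their poses are not given: they have to be found in the camera images.
- copper_block: Loose; sizes in mm. Origin: centre of its underside, z up. Small solid red-brown copper disc, diameter 28, height 16, about 0.09 kg. Top of the stack: it starts lying on the brass block, off its centre by up to 4 mm.
- brass_block: Loose; sizes in mm. Origin: centre of its underside, z up. Solid yellow brass disc, diameter 44, height 16, about 0.2 kg. Middle of the stack: it starts lying on the steel block, off its centre by up to 4 mm.
- steel_block: Loose; sizes in mm. Origin: centre of its underside, z up. Solid bright steel slab, 76 along its x, 50 along its y, height 16, about 0.47 kg. Bottom of the stack: it starts lying on the stage, off its centre by up to 8 mm and turned by up to 0.4 rad from the stage's axes.
- red_specimen: Loose; sizes in mm. Origin: centre of its underside, z up. Red resin puck with a small polished rectangle of steel in its top face, diameter 40, height 22, about 0.06 kg. Starts standing on the table in a row with the green and the black one (any order), centres at least 75 mm apart.
- green_specimen: Loose; sizes in mm. Origin: centre of its underside, z up. Green resin puck with a round bright spot in its top face, diameter 40, height 22, about 0.06 kg. Not to be moved.
- black_specimen: Loose; sizes in mm. Origin: centre of its underside, z up. Black resin puck with a narrow brass strip in its top face, diameter 40, height 22, about 0.06 kg. Not to be moved.
- stage: Fixed; sizes in mm. Black square specimen stage on the table. Origin: centre of its underside, z up. Its flat top is 130 x 130 and 45 above the table, its foot 150 x 150 x 14; two thin white lines across the top cross at its centre; small metal screws stick out below top height to 100 from the centre towards -y and +x. Nothing in or around the working area stands higher than 150 above the table.
- nest_red: Fixed; sizes in mm. Small round grey dish with a red floor, outer diameter 60, inner diameter 48. Origin: centre of its underside, z up. Its floor is 6 above the table, its rim 10 above the table (4 above the floor). For the copper block.
- nest_yellow: Fixed; sizes in mm. Round grey dish with a yellow floor, outer diameter 76, inner diameter 64. Origin: centre of its underside, z up. Its floor is 6 above the table, its rim 10 above the table. For the brass block.
- nest_blue: Fixed; sizes in mm. Rectangular grey tray with a blue floor, outside 108 along its x and 82 along its y, inside 96 x 70. Origin: centre of its underside, z up. Its floor is 6 above the table, its rim 10 above the table. For the steel block, long side along long side (either way round).
There are look-alikes about, which are no part of the job. What is shaped like the copper_block but purple is not meant.

How it is judged:
On the way, in this order (a step that is already met when the one before it is completed fails the run):
1. the copper block lies flat inside the red-lined nest (horizontal distance between copper_block and nest_red below 0.014 m and z of copper_block in the frame of nest_red between 0.003 and 0.0085 m and angle between copper_block's own z axis and vertical below 0.12 rad), for 0.2 s.
2. the brass block lies flat inside the yellow-lined nest (horizontal distance between brass_block and nest_yellow below 0.014 m and z of brass_block in the frame of nest_yellow between 0.003 and 0.0085 m and angle between brass_block's own z axis and vertical below 0.12 rad), for 0.2 s.
3. the steel block lies flat inside the blue-lined nest (horizontal distance between steel_block and nest_blue below 0.018 m and z of steel_block in the frame of nest_blue between 0.003 and 0.0085 m and angle between steel_block's own z axis and vertical below 0.12 rad), for 0.2 s.
4. the red specimen stands upright on the stage, centred on the crossed lines (horizontal distance between red_specimen and stage below 0.015 m and z of red_specimen in the frame of stage between 0.042 and 0.048 m and angle between red_specimen's own z axis and vertical below 0.12 rad), for 0.2 s.
At the end, for the whole second after the job is handed in: Each block lies flat (within 0.12 rad) on the floor of its own nest, inside the rim (copper and brass within 14 mm of the nest's centre, steel within 18 mm); the red specimen stands upright on the stage's top within 15 mm of its centre; all at rest (all of step 1 and all of step 2 and all of step 3 and all of step 4 and linear speed of each of copper_block, brass_block, steel_block, red_specimen below 0.02 m/s); the robot touches nothing.
It fails at once if a block or the red specimen is dropped (falls freely, touching nothing, faster than 0.75 m/s, about 30 mm of fall) ((contact force between copper_block and anything else below 0.01 N and linear speed of copper_block above 0.75 m/s) or (contact force between brass_block and anything else below 0.01 N and linear speed of brass_block above 0.75 m/s) or (contact force between steel_block and anything else below 0.01 N and linear speed of steel_block above 0.75 m/s) or (contact force between red_specimen and anything else below 0.01 N and linear speed of red_specimen above 0.75 m/s)).
It fails at once if the green or the black specimen is moved by more than 20 mm (distance of any of green_specimen, black_specimen from where it was at the start of the episode above 0.02 m).
It also fails if it takes over 109 s, if anything falls off the work surface, if the arm or the gripper's body presses on something with over 40 N, if the wrist force passes 120 N, or if a joint passes its speed limit or range.

### The arm

A 6-joint arm with a two-finger parallel gripper is mounted at the origin on the work surface. World frame = base frame: x ahead of the robot, y to its left, z up, the work surface at z = 0. Lengths are in m, angles in rad, forces in N, time in s.
With the tool pointing down it reaches from about 0.4 to 0.825 m from the base axis. Payload 7 kg.
Tool frame: the origin (TCP) lies midway between the tips of the shut fingers; the grasp point (between the pads) lies 19 mm behind it (grip_point_offset is the distance from the TCP to the grasp point, in m); z points along the fingers, y is the line along which they close (so a half turn about z gives the same grasp; the last joint's range is limited). The gripper opens to 88 mm and grips with 3 to 60 N. Pads are 19 mm wide; open, the fingers measure 130 mm over their backs; the gripper's body (78 mm by 193 mm) begins 47 mm behind the grasp point.
Start: joints at [1.424, 0.359, 0.012, 0, -1.224, -0.288], TCP at [0.284, 0.612, 0.227] pointing down, gripper open.
Joint ranges: [-3.07, 3.07], [-1.43, 2.12], [-1.02, 1.25], [-3.03, 1.67], [-3.05, -0], [-3.03, 3.03]. Speed limits (rad/s): [2.39, 2.39, 3.01, 3.14, 3.14, 3.14].

### API

Orientations are given as [roll, pitch, yaw] about the fixed x, y, z axes, in that order (R = Rz(yaw) Ry(pitch) Rx(roll)).
In Python, from station import get_state, grab_frame, camera_params, job_done, grip_point_offset gives the robot as it stands.
- The arm moves only by the shell command python3 -m creep 'ROWS' [FORCE]. ROWS is JSON, a list that holds one entry, the list of rows, each a list of 7 numbers: the finger opening in cm, from 0 to 8.76, then the shift along the tool's x, y, z in cm, then the turn, a rotation vector about the tool's x, y, z in rad. In form: [[[fingers, tx, ty, tz, wx, wy, wz], ...]]. A call has 1 to 20 rows; each row is the pose to reach, as a shift and turn from the pose commanded when the call began, along the tool's axes at that moment; what a row does not reach only later rows make up. A row lasts 1/8 s, in which the tool goes at most 62.5 mm and 10.7 degrees, less where a joint would pass 70% of its speed; a pose out of reach is approached as far as the arm can. A call with a gripper value outside its range is refused whole. The fingers move at their own pace and stop on an object; FORCE is the grip in N (left out, the last holds). Time passes only in rows, so rows that repeat a pose let the fingers close. It gives the time, the measured TCP pose, the force, the opening and the grip force at its end, in the units of the state.
- get_state(): the state, without advancing time (a new reading comes with each control period).
- grab_frame(name): name is "side" or "top" or "wrist"; returns the picture (480x640x3 uint8, blue, green, red); there is no depth.
- camera_params(name): a dict with "vertical_fov" (degrees; the focal length in pixels is half the picture's height over the tangent of half this angle, whatever the lens; pixels are square), "cx", "cy" (the principal point, pixels), "k1" (the pictures are not rectified: a ray, as slopes to the right and down, at radius r is drawn at 1 + k1 r^2 times it, then the intrinsics apply), "view" (4x4, takes a point from world to camera coordinates). Camera axes: x right, y down, z forward; pixel columns grow to the right and rows downward; lengths in m; the calibration is good to about 2 mm. A picture is of the moment at which its call begins: read the wrist's pose just before it. camera_params takes no time and is no camera call; for the wrist camera it gives the pose at the moment of the call.
- job_done(): hands the job in; it is judged then, once.
The state is a dict: "t": time; "q": joint angles; "qd": joint speeds; "joint_efforts": joint torques, N m; "eef_pos": TCP position; "ee_rot": TCP orientation; "force": force on the tool from outside, world axes, zero at the start; "moment": the same for the moment, N m; "width": finger opening in m; "gripper_force": force on a finger pad.
Only numpy, scipy, OpenCV 4.12 (cv2) and the standard library are available. Lean on these libraries where they do the work, as an engineer would, in place of code of your own. Each camera call takes 0.05 s, during which the arm holds its last target. There are 200 camera calls.

## Working session

There is one attempt and no reset: what is moved stays moved. The work goes in short steps, Python scripts to look and compute and a shell command to move; the robot and the scene stay as the last step left them, time stands still between calls to the robot, and variables do not carry over. Pictures are saved under pics/ and viewed, at most 14 in all, crops included, and the job is handed in when it is done.

```bash
mkdir -p pics; ls; python3 - <<'E'
from station import *
import cv2,json
s=get_state();print({k:s[k] for k in('t','eef_pos','ee_rot','width','force')}, grip_point_offset)
for n in('top','side','wrist'):
    cv2.imwrite(f'pics/{n}0.png',grab_frame(n))
    p=camera_params(n);print(n,p)
E
```

```text
pics
{'t': 0.0, 'eef_pos': array([0.28412524, 0.61173657, 0.22561175]), 'ee_rot': array([ 3.13992853e+00, -1.21945987e-04, -4.34891083e-01]), 'width': 0.087789697780317, 'force': array([-0.65814973, -0.90001379,  0.03704453])} 0.0188
top {'vertical_fov': 46.99309324260525, 'cx': 324.20730764571755, 'cy': 244.50017142763915, 'k1': -0.1275996974410086, 'view': array([[ 0.0173896 , -0.99984763, -0.00152448, -0.01573995],
       [-0.9913152 , -0.01704238, -0.13039836,  0.55867534],
       [ 0.13035251,  0.00377881, -0.99146051,  1.28093297],
       [ 0.        ,  0.        ,  0.        ,  1.        ]])}
side {'vertical_fov': 54.118601690524, 'cx': 316.63441424986644, 'cy': 240.88850374596444, 'k1': 0.022841213927376917, 'view': array([[ 9.87500963e-01, -1.57609797e-01, -9.99803244e-04,
        -5.47504279e-01],
       [-7.93170196e-02, -4.91457532e-01, -8.67282137e-01,
         1.20865723e-01],
       [ 1.36200800e-01,  8.56521247e-01, -4.97815926e-01,
         9.82116832e-01],
       [ 0.00000000e+00,  0.00000000e+00,  0.00000000e+00,
         1.00000000e+00]])}
wrist {'vertical_fov': 71.67490294099008, 'cx': 320.06651255844764, 'cy': 237.0293227041541, 'k1': -0.012215643312835124, 'view': array([[-4.21691197e-01, -9.06739158e-01,  7.95784712e-04,
         6.74565035e-01],
       [-8.70130898e-01,  4.04912582e-01,  2.80923514e-01,
        -3.50191741e-02],
       [-2.55046574e-01,  1.17770536e-01, -9.59729830e-01,
         3.90973937e-01],
       [ 0.00000000e+00,  0.00000000e+00,  0.00000000e+00,
         1.00000000e+00]])}
```

View pics/top0.png

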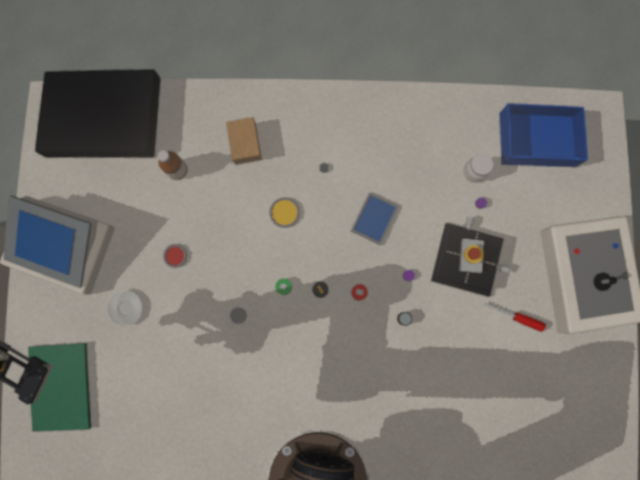

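View pics/side0.png

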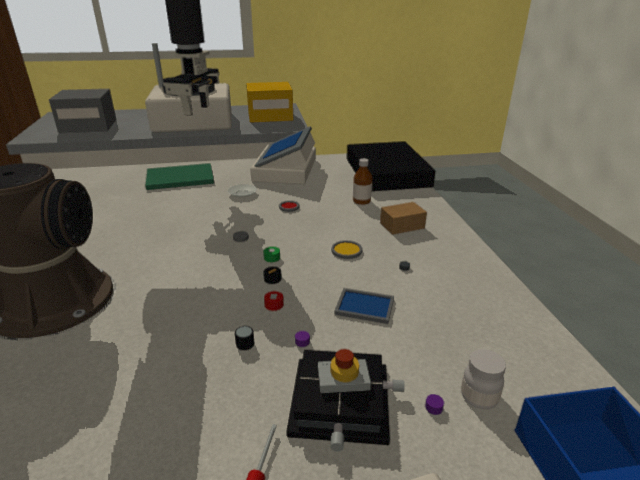

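Top picture: the stack is at (472,255) on the stage at about (468,259). The nests are red (175,256), yellow (285,212) and blue (375,217). The pucks are green (284,286), black (320,290) and red (360,292). Purple discs at (480,203) and (409,275) are look-alikes, and so are the grey disc at (238,315) and the black/grey jar at (405,318). The copper one is the red-brown disc on top of the stack. I'll confirm this in a crop and measure.

```bash
cat > h.py <<'E'
import numpy as np, cv2
from station import *
def K(p):
    f=240/np.tan(np.radians(p['vertical_fov'])/2); return f
def w2p(p,X):
    c=p['view'][:3,:3]@np.asarray(X,float)+p['view'][:3,3]; s=c[:2]/c[2]; s=s*(1+p['k1']*(s@s)); return s*K(p)+[p['cx'],p['cy']]
def p2w(p,uv,z):
    d=(np.asarray(uv,float)-[p['cx'],p['cy']])/K(p); s=d.copy()
    for _ in range(30): s=d/(1+p['k1']*(s@s))
    R=p['view'][:3,:3]; o=-R.T@p['view'][:3,3]; r=R.T@np.r_[s,1]
    return (o+r*(z-o[2])/r[2])
def blob(img,box,lo,hi):
    """centroid, area, minAreaRect of largest HSV blob in box x0,y0,x1,y1"""
    x0,y0,x1,y1=box; h=cv2.cvtColor(img[y0:y1,x0:x1],cv2.COLOR_BGR2HSV)
    h[...,0]=(h[...,0].astype(int)+90)%180   # red sits at 90
    m=cv2.inRange(h,np.array(lo),np.array(hi))
    c=max(cv2.findContours(m,cv2.RETR_EXTERNAL,cv2.CHAIN_APPROX_NONE)[0],key=cv2.contourArea)
    c=c+np.array([x0,y0]); M=cv2.moments(c); return np.array([M['m10'],M['m01']])/M['m00'],M['m00'],cv2.minAreaRect(c)
E
python3 - <<'E'
from h import *
t=cv2.imread('pics/top0.png');p=camera_params('top')
for n,b,lo,hi,z in [('nred',(155,236,195,276),(80,100,50),(100,255,255),.006),('nyel',(260,190,310,235),(105,100,50),(125,255,255),.006),
 ('nblu',(345,185,405,250),(10,80,40),(40,255,255),.006),('red',(345,278,375,306),(80,100,50),(100,255,255),.022),
 ('green',(272,275,296,298),(130,80,40),(170,255,255),.022),('copper',(455,238,490,275),(80,120,40),(101,255,255),.093),('brass',(455,238,490,275),(102,100,50),(130,255,255),.077)]:
    try:
        c,a,r=blob(t,b,lo,hi);print(n,c.round(1),a,p2w(p,c,z).round(4),r)
    except ValueError: print(n,'none')
a=cv2.resize(t[190:310,270:530],None,fx=3,fy=3,interpolation=cv2.INTER_CUBIC)
b=cv2.resize(t[215:305,425:525],None,fx=2.4,fy=2.4,interpolation=cv2.INTER_CUBIC)
b=cv2.resize(t[215:303,425:525],(270,238),interpolation=cv2.INTER_CUBIC)
s=cv2.imread('pics/side0.png');s=cv2.resize(s[330:450,270:410],(280,238),interpolation=cv2.INTER_CUBIC)
r=cv2.resize(t[236:276,155:195],(230,238),interpolation=cv2.INTER_CUBIC)
cv2.imwrite('pics/crop1.png',np.vstack([a,np.hstack([b,s,r])]))
E
```

```text
nred [174.5 255.5] 233.5 [0.5292 0.3619 0.006 ] ((174.5, 255.5), (17.0, 17.0), 90.0)
nyel [284. 212.] 466.0 [0.6419 0.0945 0.006 ] ((284.0, 212.0), (24.0, 24.0), 90.0)
nblu [374.5 218.1] 910.5 [ 0.6306 -0.1286  0.006 ] ((374.7000427246094, 218.10003662109375), (26.385601043701172, 36.224300384521484), 26.56505012512207)
red [359.1 291.8] 170.0 [ 0.4482 -0.0914  0.022 ] ((359.0, 291.5), (15.0, 14.0), 90.0)
green [283.  286.1] 154.0 [0.4587 0.0908 0.022 ] ((283.0, 286.0), (14.0, 14.0), 90.0)
copper [474.  253.2] 77.5 [ 0.5372 -0.351   0.093 ] ((474.0, 253.0), (10.0, 10.0), 0.0)
brass [473.7 253.9] 255.5 [ 0.5375 -0.3546  0.077 ] ((473.5, 253.5), (17.0, 19.0), 90.0)
```

View pics/crop1.png

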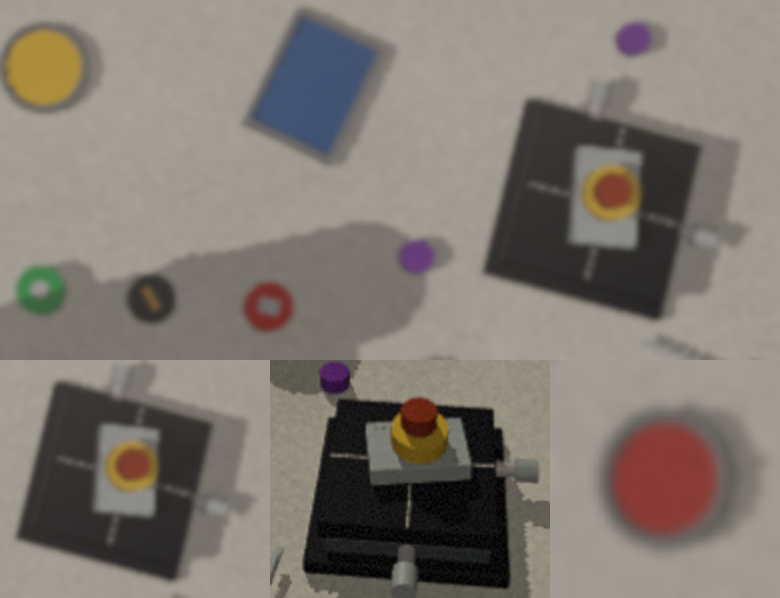

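The crop confirms it: the red-brown disc on yellow brass on grey steel is the stack at (474,253). The purple discs stand alone on the table, and the nests and pucks are distinct. Next I'll plan a hover over the stage for a close look.

```bash
cat >> h.py <<'E'
from scipy.spatial.transform import Rotation as Ro
def plan(*targets):
    """targets (x,y,z,yaw): tool-down TCP; prints shift cm & rotvec in current tool axes"""
    s=get_state(); R=Ro.from_euler('xyz',s['ee_rot'])
    print('t',round(s['t'],2),'pos',s['eef_pos'].round(4),'rot',s['ee_rot'].round(3),'w',round(s['width'],4),'F',s['force'].round(1))
    for x,y,z,a in targets:
        d=R.inv().apply(np.array([x,y,z])-s['eef_pos'])*100
        w=(R.inv()*Ro.from_euler('xyz',[np.pi,0,a])).as_rotvec()
        print(d.round(2),w.round(3))
E
python3 - <<'E'
from h import *
p=camera_params('wrist');o=-p['view'][:3,:3].T@p['view'][:3,3]
s=get_state();R=Ro.from_euler('xyz',s['ee_rot'])
print(R.inv().apply(o-s['eef_pos']).round(3), (R.inv().as_matrix()@p['view'][:3,:3].T).round(2))
plan((.50,-.35,.25,-.06))
E
```

```text
[ 0.077  0.    -0.159] [[-0.   -0.96 -0.28]
 [ 1.   -0.   -0.  ]
 [ 0.   -0.28  0.96]]
t 0.15 pos [0.2842 0.6119 0.2258] rot [ 3.14  -0.    -0.435] w 0.0877 F [-0.1 -0.3  0.1]
[60.1  78.14 -2.31] [ 0.001  0.    -0.375]
```

```bash
python3 -m creep '[[[8.7,62,78,-2.3,0,0,-0.375],[8.7,62,78,-2.3,0,0,-0.375],[8.7,62,78,-2.3,0,0,-0.375],[8.7,62,78,-2.3,0,0,-0.375],[8.7,62,78,-2.3,0,0,-0.375],[8.7,62,78,-2.3,0,0,-0.375],[8.7,62,78,-2.3,0,0,-0.375],[8.7,62,78,-2.3,0,0,-0.375],[8.7,62,78,-2.3,0,0,-0.375],[8.7,62,78,-2.3,0,0,-0.375],[8.7,62,78,-2.3,0,0,-0.375],[8.7,62,78,-2.3,0,0,-0.375],[8.7,62,78,-2.3,0,0,-0.375],[8.7,62,78,-2.3,0,0,-0.375],[8.7,57.4,79.4,-2.3,0,0,-0.375],[8.7,57.4,79.4,-2.3,0,0,-0.375],[8.7,57.4,79.4,-2.3,0,0,-0.375],[8.7,57.4,79.4,-2.3,0,0,-0.375],[8.7,57.4,79.4,-2.3,0,0,-0.375],[8.7,57.4,79.4,-2.3,0,0,-0.375]]]' 30
python3 - <<'E'
from h import *
plan((.47,-.35,.25,-.06))
p=camera_params('wrist');cv2.imwrite('pics/w1.png',grab_frame('wrist'));np.savez('w1.npz',**p)
E
```

```text
t: 2.65
eef_pos: [0.4709, -0.3488, 0.2498]
ee_rot: [3.142, -0.0, -0.058]
force: [0.8, -0.0, -0.3]
width: 0.0871
gripper_force: 0.0
t 2.65 pos [ 0.4709 -0.3488  0.2498] rot [ 3.142 -0.    -0.058] w 0.0871 F [ 0.8 -0.  -0.3]
[-0.08  0.13 -0.02] [ 0.    -0.     0.002]
```

View pics/w1.png

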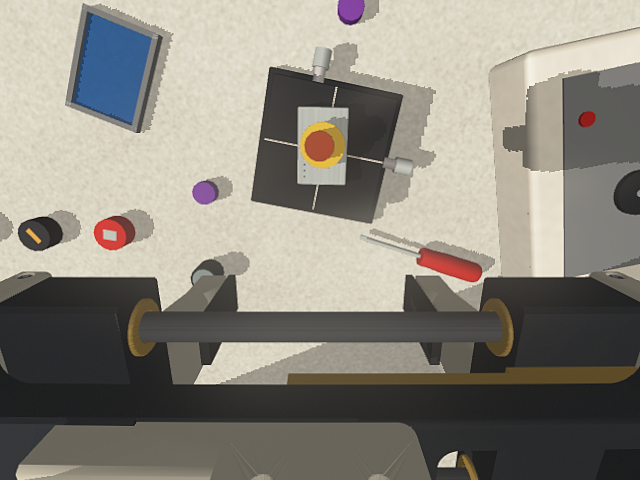

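The wrist view shows copper at (320,145) on brass (323,145) on steel (corners about (300,107), (348,107), (346,185), (298,184)). The stage corners are (269,68), (402,95), (372,222), (252,200). The red puck is at (112,233) and the blue nest at (118,67). I'll measure these.

```bash
python3 - <<'E'
from h import *
t=cv2.imread('pics/w1.png');p=dict(np.load('w1.npz'))
def rep(n,b,lo,hi,z,rect=0):
    c,a,r=blob(t,b,lo,hi);print(n,c.round(1),a,p2w(p,c,z).round(4),'diam mm',round(np.sqrt(4*a/np.pi)*1,1))
    if rect:
        P=np.array([p2w(p,q,z)[:2] for q in cv2.boxPoints(r)]);e=np.diff(P,axis=0)
        print('  centre',P.mean(0).round(4),'sides',np.linalg.norm(e,axis=1).round(4),'ang',np.arctan2(e[:,1],e[:,0]).round(3))
rep('copper',(290,115,350,178),(80,100,40),(101,255,255),.093)
rep('brass',(290,115,355,178),(102,100,50),(130,255,255),.077)
rep('red',(80,205,140,255),(80,100,40),(100,255,255),.015)
rep('nblu',(60,0,180,140),(10,80,40),(40,255,255),.006,1)
g=cv2.cvtColor(t,cv2.COLOR_BGR2GRAY)
# stage top
m=(g<75).astype(np.uint8); m[:60]=0;m[230:]=0;m[:,:245]=0;m[:,410:]=0
m=cv2.morphologyEx(m,cv2.MORPH_OPEN,np.ones((5,5)))
c=max(cv2.findContours(m,0,1)[0],key=cv2.contourArea);h=cv2.convexHull(c)
q=cv2.approxPolyDP(h,6,True)[:,0];print('stage px',q.tolist())
P=np.array([p2w(p,u,.045)[:2] for u in q]);print(P.round(4).tolist(),P.mean(0).round(4))
# steel by low saturation, bright, inside stage
hs=cv2.cvtColor(t,cv2.COLOR_BGR2HSV);m=((hs[...,2]>110)).astype(np.uint8);z=np.zeros_like(m);z[100:192,290:356]=m[100:192,290:356]
z=cv2.morphologyEx(z,cv2.MORPH_OPEN,np.ones((7,7)))
c=max(cv2.findContours(z,0,1)[0],key=cv2.contourArea);r=cv2.minAreaRect(c)
P=np.array([p2w(p,u,.061)[:2] for u in cv2.boxPoints(r)]);e=np.diff(P,axis=0)
print('steel',P.mean(0).round(4),np.linalg.norm(e,axis=1).round(4),np.arctan2(e[:,1],e[:,0]).round(3),r)
# ends of the white cross lines
for a in [((265,139),(316,209)),((334,86),(383,160))]: print([p2w(p,u,.045)[:2].round(4).tolist() for u in a])
plan()
E
```

```text
copper [318.9 145.5] 650.0 [ 0.5424 -0.352   0.093 ] diam mm 28.8
brass [322.1 144.7] 1572.5 [ 0.5428 -0.355   0.077 ] diam mm 44.7
red [113.9 232.4] 1019.5 [ 0.4533 -0.0928  0.015 ] diam mm 36.0
nblu [111.1  68.4] 5639.0 [ 0.6374 -0.1268  0.006 ] diam mm 84.7
  centre [ 0.6359 -0.1249] sides [0.1064 0.0693 0.1063] ang [-0.485 -1.844  2.705]
stage px [[269, 69], [400, 94], [387, 156], [261, 137]]
[[0.6182, -0.3065], [0.5874, -0.4369], [0.5267, -0.4235], [0.5539, -0.2916]] [ 0.5716 -0.3646]
steel [ 0.5405 -0.355 ] [0.0758 0.0492 0.0759] [-0.103 -1.652  3.08 ] ((322.1685485839844, 145.5894775390625), (50.20457458496094, 77.6842041015625), 1.3971810340881348)
[[0.5517, -0.2956], [0.4738, -0.3445]]
[[0.5987, -0.3704], [0.5228, -0.4192]]
t 2.7 pos [ 0.4709 -0.3489  0.2499] rot [ 3.142 -0.    -0.058] w 0.0868 F [ 0.2 -0.4 -0.3]
```

```bash
python3 -m creep '[[[6,7.1,-0.1,5,0,0,0.022],[6,7.1,-0.1,10,0,0,0.022],[6,7.1,-0.1,13,0,0,0.022],[6,7.1,-0.1,15,0,0,0.022],[6,7.1,-0.1,16.6,0,0,0.022],[6,7.1,-0.1,16.6,0,0,0.022],[6,7.1,-0.1,16.6,0,0,0.022]]]' 25
python3 - <<'E'
from h import *
plan((.5415,-.352,.084,-.08))
cv2.imwrite('pics/w2.png',grab_frame('wrist'))
E
```

```text
t: 3.58
eef_pos: [0.5421, -0.3532, 0.0847]
ee_rot: [3.141, -0.002, -0.081]
force: [-0.7, 0.1, 0.6]
width: 0.06
gripper_force: 0.0
t 3.58 pos [ 0.5421 -0.3532  0.0847] rot [ 3.141e+00 -2.000e-03 -8.100e-02] w 0.06 F [-0.7  0.1  0.6]
[-0.07 -0.11  0.07] [ 0.001 -0.002 -0.001]
```

View pics/w2.png

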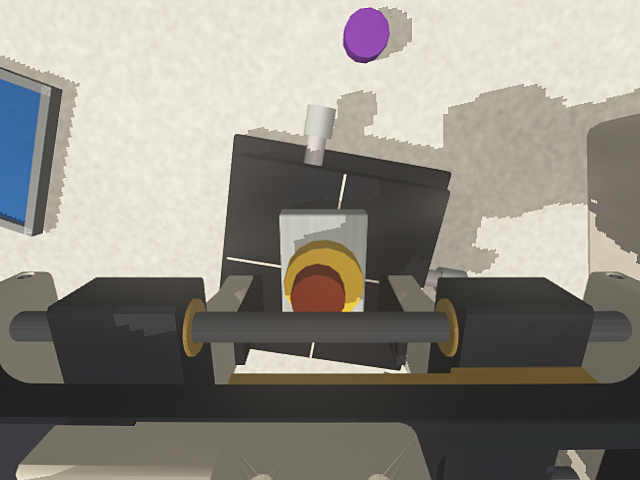

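The copper top (317,293) sits centred between the fingers, so I'll close and lift.

```bash
python3 -m creep '[[[2,0,-0.1,0,0,0,0],[2,0,-0.1,0,0,0,0],[2,0,-0.1,0,0,0,0],[2,0,-0.1,0,0,0,0],[2,0,-0.1,0,0,0,0],[2,0,-0.1,-1,0,0,0],[2,0,-0.1,-4,0,0,0],[2,0,-0.1,-9,0,0,0],[2,0,-0.1,-12,0,0,0],[2,0,-0.1,-12,0,0,0]]]' 25
python3 - <<'E'
from h import *
plan((.47,.362,.20,-.08),(.529,.362,.20,-.08))
E
```

```text
t: 4.88
eef_pos: [0.5429, -0.3526, 0.2074]
ee_rot: [3.14, -0.006, -0.082]
force: [0.4, -0.6, -1.8]
width: 0.0271
gripper_force: 25.0
t 4.88 pos [ 0.5429 -0.3526  0.2074] rot [ 3.14  -0.006 -0.082] w 0.0271 F [ 0.4 -0.6 -1.8]
[-13.09 -70.63   0.54] [ 0.002 -0.006 -0.002]
[ -7.21 -71.11   0.57] [ 0.002 -0.006 -0.002]
```

```bash
python3 -m creep '[[[2,-1,-6,0,0,0,0],[2,-2,-12,0,0,0,0],[2,-13.1,-70.6,0,0,0,0],[2,-13.1,-70.6,0,0,0,0],[2,-13.1,-70.6,0,0,0,0],[2,-13.1,-70.6,0,0,0,0],[2,-13.1,-70.6,0,0,0,0],[2,-13.1,-70.6,0,0,0,0],[2,-13.1,-70.6,0,0,0,0],[2,-13.1,-70.6,0,0,0,0],[2,-13.1,-70.6,0,0,0,0],[2,-13.1,-70.6,0,0,0,0],[2,-13.1,-70.6,0,0,0,0],[2,-13.1,-70.6,0,0,0,0],[2,-13.1,-70.6,0,0,0,0]]]' 25
python3 - <<'E'
from h import *
p=camera_params('wrist');t=grab_frame('wrist');cv2.imwrite('pics/w3.png',t)
u=w2p(p,(.531,.363,.006)).astype(int);b=(u[0]-60,u[1]-60,u[0]+60,u[1]+60);print(u)
c,a,r=blob(t,b,(80,100,50),(100,255,255));X=p2w(p,c,.006);print(c,a,r,X)
plan((X[0],X[1],.05,-.08),(X[0],X[1],.0135,-.08))
E
```

```text
t: 6.75
eef_pos: [0.4687, 0.3612, 0.2035]
ee_rot: [3.141, 0.0, -0.083]
force: [0.7, 0.2, -0.7]
width: 0.0267
gripper_force: 25.0
[313 154]
[314.06649423 152.61924776] 1546.5 ((314.0, 152.5), (45.0, 44.0), 90.0) [0.53269016 0.36204223 0.006     ]
t 6.8 pos [0.4688 0.3613 0.2037] rot [-3.142  0.    -0.083] w 0.027 F [-0.6  0.3 -1.3]
[ 6.36 -0.61 15.37] [-0.     0.    -0.003]
[ 6.36 -0.61 19.02] [-0.     0.    -0.003]
```

View pics/w3.png

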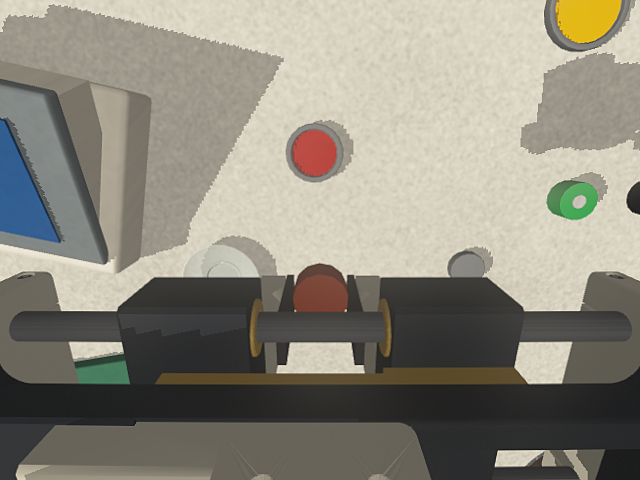

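Copper is held upright between the fingers at (320,290). The red-floored nest is at (314,153), world (0.533,0.362). I'll lower it there.

```bash
python3 -m creep '[[[2,3.2,-0.3,5,0,0,0],[2,6.4,-0.6,10,0,0,0],[2,6.4,-0.6,14.5,0,0,0],[2,6.4,-0.6,17,0,0,0],[2,6.4,-0.6,18,0,0,0],[2,6.4,-0.6,18.5,0,0,0],[2,6.4,-0.6,18.8,0,0,0],[2,6.4,-0.6,18.8,0,0,0],[2,6.4,-0.6,18.8,0,0,0]]]' 25
python3 - <<'E'
from h import *
plan((.5327,.362,.0135,-.08))
E
```

```text
t: 7.92
eef_pos: [0.5332, 0.3635, 0.0164]
ee_rot: [-3.141, -0.001, -0.082]
force: [0.2, -0.3, -1.1]
width: 0.0268
gripper_force: 25.0
t 7.92 pos [0.5332 0.3635 0.0164] rot [-3.141e+00 -1.000e-03 -8.200e-02] w 0.0268 F [ 0.2 -0.3 -1.1]
[-0.03  0.15  0.29] [-0.001 -0.001 -0.002]
```

```bash
python3 -m creep '[[[2,0,0.1,0.12,0,0,0],[2,0,0.1,0.24,0,0,0],[2,0,0.1,0.28,0,0,0],[2,0,0.1,0.28,0,0,0]]]' 25
python3 -m creep '[[[3.2,0,0,0,0,0,0],[4.5,0,0,0,0,0,0],[4.5,0,0,0,0,0,0],[4.5,0,0,0,0,0,0],[4.5,0,0,-2,0,0,0],[4.5,-2,0.2,-8,0,0,0],[4.5,-4,0.4,-14,0,0,0],[4.5,-7,0.6,-18,0,0,0],[4.5,-7,0.6,-19,0,0,0],[6,-7,0.6,-19,0,0,0]]]' 25
python3 - <<'E'
from h import *
p=camera_params('wrist');t=grab_frame('wrist')
u=w2p(p,(.5327,.362,.022)).astype(int);print(u)
cv2.imwrite('pics/w4.png',cv2.resize(t[u[1]-50:u[1]+50,u[0]-60:u[0]+60],None,fx=4,fy=4))
plan((.47,-.352,.20,-.08),(.5425,-.355,.20,-.08),(.5425,-.355,.068,-.08))
E
```

```text
t: 8.43
eef_pos: [0.5328, 0.3621, 0.0127]
ee_rot: [3.141, 0.0, -0.082]
force: [-0.7, 0.5, 0.1]
width: 0.027
gripper_force: 25.0
t: 9.68
eef_pos: [0.4627, 0.3622, 0.2035]
ee_rot: [-3.14, -0.001, -0.081]
force: [-0.4, -0.5, 0.0]
width: 0.0506
gripper_force: 0.0
[314 147]
t 9.72 pos [0.4624 0.3616 0.2021] rot [ 3.141e+00  1.000e-03 -8.200e-02] w 0.0539 F [ 0.8 -0.7 -0.8]
[ 6.6  71.06  0.23] [ 0.     0.001 -0.002]
[13.85 70.77  0.23] [ 0.     0.001 -0.002]
[13.86 70.76 13.43] [ 0.     0.001 -0.002]
```

View pics/w4.png

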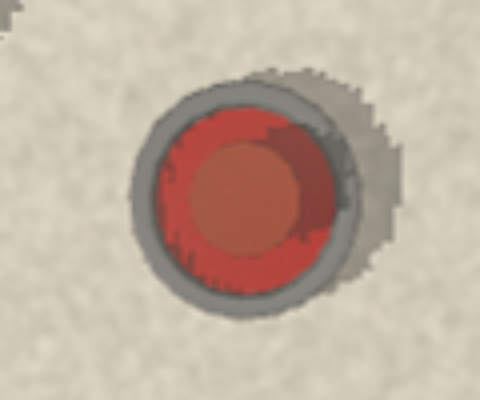

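Copper lies flat and centred in the red nest (crop centre (245,198)). Next is the brass: I'll go back to the stage and re-measure.

```bash
python3 -m creep '[[[8,0.5,6,0,0,0,0],[8,6.6,71,0.2,0,0,0],[8,6.6,71,0.2,0,0,0],[8,6.6,71,0.2,0,0,0],[8,6.6,71,0.2,0,0,0],[8,6.6,71,0.2,0,0,0],[8,6.6,71,0.2,0,0,0],[8,6.6,71,0.2,0,0,0],[8,6.6,71,0.2,0,0,0],[8,6.6,71,0.2,0,0,0],[8,6.6,71,0.2,0,0,0],[8,6.6,71,0.2,0,0,0],[8,6.6,71,0.2,0,0,0],[8,6.6,71,0.2,0,0,0],[8,6.6,71,0.2,0,0,0]]]' 35
python3 - <<'E'
from h import *
p=camera_params('wrist');t=grab_frame('wrist');cv2.imwrite('pics/w5.png',t);np.savez('w5.npz',**p)
u=w2p(p,(.5425,-.355,.077)).astype(int);b=(u[0]-50,u[1]-50,u[0]+50,u[1]+50)
c,a,r=blob(t,b,(102,100,50),(130,255,255));X=p2w(p,c,.077);print(u,c,a,r,X)
plan((X[0],X[1],.09,-.08),(X[0],X[1],.068,-.08))
E
```

```text
t: 11.6
eef_pos: [0.4703, -0.3504, 0.2003]
ee_rot: [-3.141, 0.001, -0.081]
force: [0.6, -0.4, 0.7]
width: 0.08
gripper_force: 0.0
[318 145] [318.63365282 144.58588164] 2191.0 ((318.60003662109375, 144.70001220703125), (53.66563034057617, 52.32398986816406), 63.43495178222656) [ 0.54286831 -0.35508678  0.077     ]
t 11.65 pos [ 0.4705 -0.3503  0.2006] rot [-3.141  0.    -0.081] w 0.08 F [-0.3  0.3 -0.5]
[ 7.26 -0.1  11.06] [-0.     0.    -0.001]
[ 7.26 -0.1  13.26] [-0.     0.    -0.001]
```

```bash
python3 -m creep '[[[7,3.6,0,5,0,0,0],[7,7.3,-0.1,10,0,0,0],[7,7.3,-0.1,12,0,0,0],[7,7.3,-0.1,13.2,0,0,0],[7,7.3,-0.1,13.2,0,0,0],[3.5,7.3,-0.1,13.2,0,0,0],[3.5,7.3,-0.1,13.2,0,0,0],[3.5,7.3,-0.1,13.2,0,0,0],[3.5,7.3,-0.1,13.2,0,0,0],[3.5,7.3,-0.1,13.2,0,0,0],[3.5,7.3,-0.1,12.2,0,0,0],[3.5,7.3,-0.1,9,0,0,0],[3.5,7.3,-0.1,4,0,0,0],[3.5,7.3,-0.1,0,0,0,0],[3.5,7.3,-0.1,0,0,0,0]]]' 35
python3 - <<'E'
from h import *
plan((.57,.0945,.20,-.08))
E
```

```text
t: 13.52
eef_pos: [0.5448, -0.357, 0.205]
ee_rot: [3.139, -0.006, -0.081]
force: [0.5, 0.7, -2.3]
width: 0.0427
gripper_force: 35.0
t 13.53 pos [ 0.5448 -0.357   0.205 ] rot [ 3.139 -0.006 -0.081] w 0.0427 F [ 0.5  0.7 -2.3]
[ -1.17 -45.2    0.4 ] [ 0.002 -0.006 -0.002]
```

```bash
python3 -m creep '[[[3.5,0,-5,0,0,0,0],[3.5,-1.2,-45.2,0,0,0,0],[3.5,-1.2,-45.2,0,0,0,0],[3.5,-1.2,-45.2,0,0,0,0],[3.5,-1.2,-45.2,0,0,0,0],[3.5,-1.2,-45.2,0,0,0,0],[3.5,-1.2,-45.2,0,0,0,0],[3.5,-1.2,-45.2,0,0,0,0],[3.5,-1.2,-45.2,0,0,0,0],[3.5,-1.2,-45.2,0,0,0,0],[3.5,-1.2,-45.2,0,0,0,0]]]' 35
python3 - <<'E'
from h import *
p=camera_params('wrist');t=grab_frame('wrist');cv2.imwrite('pics/w6.png',t)
u=w2p(p,(.645,.0945,.006)).astype(int);b=(u[0]-60,u[1]-60,u[0]+60,u[1]+60)
c,a,r=blob(t,b,(102,100,50),(130,255,255));X=p2w(p,c,.006);print(u,c,a,r,X)
plan((X[0],X[1],.05,-.08),(X[0],X[1],.0135,-.08))
E
```

```text
t: 14.9
eef_pos: [0.5679, 0.0942, 0.2004]
ee_rot: [3.141, 0.001, -0.083]
force: [-0.1, -0.4, -2.1]
width: 0.0427
gripper_force: 35.0
[313 139] [312.84945346 138.3330021 ] 3019.0 ((312.5, 138.5), (63.0, 61.0), 90.0) [0.64609038 0.0949714  0.006     ]
t 14.95 pos [0.568  0.0943 0.2006] rot [ 3.141  0.    -0.083] w 0.0425 F [-0.  -0.2 -1.8]
[ 7.78 -0.72 15.06] [ 0.     0.    -0.003]
[ 7.79 -0.72 18.71] [ 0.     0.    -0.003]
```

View pics/w6.png

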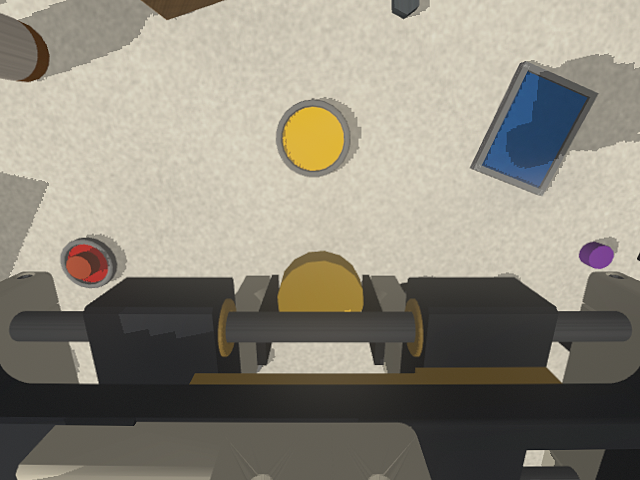

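Brass is held level at (320,290) and the yellow nest is at (313,138). I'll lower it.

```bash
python3 -m creep '[[[3.5,3.9,-0.3,5,0,0,0],[3.5,7.8,-0.7,10,0,0,0],[3.5,7.8,-0.7,14.5,0,0,0],[3.5,7.8,-0.7,17,0,0,0],[3.5,7.8,-0.7,18,0,0,0],[3.5,7.8,-0.7,18.4,0,0,0],[3.5,7.8,-0.7,18.6,0,0,0],[3.5,7.8,-0.7,18.6,0,0,0],[3.5,7.8,-0.7,18.6,0,0,0]]]' 35
python3 - <<'E'
from h import *
plan((.646,.095,.0135,-.08))
E
```

```text
t: 16.08
eef_pos: [0.6469, 0.0962, 0.0157]
ee_rot: [-3.141, -0.001, -0.082]
force: [0.2, -0.3, -2.2]
width: 0.0425
gripper_force: 35.0
t 16.07 pos [0.6469 0.0962 0.0157] rot [-3.141e+00 -1.000e-03 -8.200e-02] w 0.0425 F [ 0.2 -0.3 -2.2]
[-0.08  0.13  0.22] [-0.001 -0.001 -0.002]
```

```bash
python3 -m creep '[[[3.5,0,0.1,0.1,0,0,0],[3.5,0,0.1,0.18,0,0,0],[3.5,0,0.1,0.24,0,0,0],[3.5,0,0.1,0.24,0,0,0]]]' 35
python3 -m creep '[[[4.8,0,0,0,0,0,0],[6,0,0,0,0,0,0],[6,0,0,0,0,0,0],[6,0,0,0,0,0,0],[6,0,0,-2,0,0,0],[6,-2,0.2,-8,0,0,0],[6,-4,0.4,-14,0,0,0],[6,-7.8,0.7,-18,0,0,0],[6,-7.8,0.7,-18.6,0,0,0],[7,-7.8,0.7,-18.6,0,0,0]]]' 35
python3 - <<'E'
from h import *
p=camera_params('wrist');t=grab_frame('wrist')
u=w2p(p,(.646,.095,.022)).astype(int);print(u)
cv2.imwrite('pics/w7.png',cv2.resize(t[u[1]-50:u[1]+50,u[0]-60:u[0]+60],None,fx=4,fy=4))
plan((.47,-.352,.20,-.08))
E
```

```text
t: 16.58
eef_pos: [0.6469, 0.0953, 0.0145]
ee_rot: [-3.141, -0.002, -0.081]
force: [-6.2, 1.7, 12.8]
width: 0.0426
gripper_force: 35.0
t: 17.82
eef_pos: [0.5683, 0.0945, 0.1988]
ee_rot: [-3.141, -0.001, -0.082]
force: [-0.0, 0.3, -0.7]
width: 0.0654
gripper_force: 0.0
[313 139]
t 17.88 pos [0.568  0.0943 0.1976] rot [ 3.141e+00  1.000e-03 -8.200e-02] w 0.0673 F [0.5 0.9 0.3]
[-6.12 45.28 -0.23] [ 0.     0.001 -0.002]
```

View pics/w7.png

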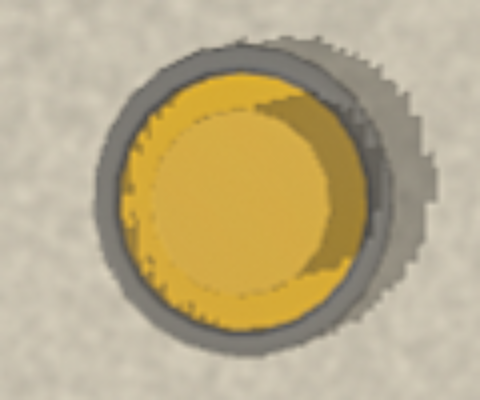

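Brass lies flat and centred in the yellow nest (crop (240,200)). On to the steel.

```bash
python3 -m creep '[[[8.7,-1,6,0,0,0,0],[8.7,-6.1,45.3,-0.2,0,0,0],[8.7,-6.1,45.3,-0.2,0,0,0],[8.7,-6.1,45.3,-0.2,0,0,0],[8.7,-6.1,45.3,-0.2,0,0,0],[8.7,-6.1,45.3,-0.2,0,0,0],[8.7,-6.1,45.3,-0.2,0,0,0],[8.7,-6.1,45.3,-0.2,0,0,0],[8.7,-6.1,45.3,-0.2,0,0,0],[8.7,-6.1,45.3,-0.2,0,0,0]]]' 45
python3 - <<'E'
from h import *
p=camera_params('wrist');t=grab_frame('wrist');cv2.imwrite('pics/w8.png',t);np.savez('w8.npz',**p)
u=w2p(p,(.5405,-.355,.061)).astype(int)
hs=cv2.cvtColor(t,cv2.COLOR_BGR2HSV);m=(hs[...,2]>110).astype(np.uint8);z=np.zeros_like(m);s=np.s_[u[1]-60:u[1]+60,u[0]-50:u[0]+50];z[s]=m[s]
z=cv2.morphologyEx(z,cv2.MORPH_OPEN,np.ones((9,9)))
c=max(cv2.findContours(z,0,1)[0],key=cv2.contourArea);r=cv2.minAreaRect(c)
P=np.array([p2w(p,q,.061)[:2] for q in cv2.boxPoints(r)]);e=np.diff(P,axis=0);X=P.mean(0)
print('steel',X.round(4),np.linalg.norm(e,axis=1).round(4),np.arctan2(e[:,1],e[:,0]).round(3),r)
plan((X[0],X[1],.0525,-.08))
# blue nest from w1: fit outer rim + floor
t=cv2.imread('pics/w1.png');p=dict(np.load('w1.npz'))
u=np.array([(83,4),(161,37),(139,131),(67,105)])  # rim outer corners by eye
P=np.array([p2w(p,q,.01)[:2] for q in u]);e=np.diff(P,axis=0);print('blue',P.mean(0).round(4),np.linalg.norm(e,axis=1).round(4),np.arctan2(e[:,1],e[:,0]).round(3))
E
```

```text
t: 19.12
eef_pos: [0.47, -0.3518, 0.1988]
ee_rot: [-3.141, 0.002, -0.082]
force: [-0.0, -0.7, -0.9]
width: 0.087
gripper_force: 0.0
steel [ 0.5407 -0.3545] [0.049  0.0749 0.0527] [-1.654  3.081  1.488] ((316.5, 145.0), (90.0, 59.0), 90.0)
t 19.18 pos [ 0.4703 -0.3515  0.1993] rot [-3.141e+00  2.000e-03 -8.100e-02] w 0.087 F [ 0.5 -0.1  0. ]
[ 7.06 -0.26 14.67] [-0.001  0.002 -0.001]
blue [ 0.6338 -0.1299] [0.0845 0.1032 0.0829] [-2.013  2.708  1.162]
```

```bash
python3 -m creep '[[[8.7,3.5,-0.1,5,0,0,0],[8.7,7.1,-0.3,10,0,0,0],[8.7,7.1,-0.3,13,0,0,0],[8.7,7.1,-0.3,14.6,0,0,0],[8.7,7.1,-0.3,14.6,0,0,0],[4,7.1,-0.3,14.6,0,0,0],[4,7.1,-0.3,14.6,0,0,0],[4,7.1,-0.3,14.6,0,0,0],[4,7.1,-0.3,14.6,0,0,0],[4,7.1,-0.3,14.6,0,0,0],[4,7.1,-0.3,14.6,0,0,0],[4,7.1,-0.3,13.6,0,0,0],[4,7.1,-0.3,10,0,0,0],[4,7.1,-0.3,5,0,0,0],[4,7.1,-0.3,0,0,0,0],[4,7.1,-0.3,0,0,0,0]]]' 50
python3 - <<'E'
from h import *
plan((.56,-.10,.20,-.44))
E
```

```text
t: 21.18
eef_pos: [0.5433, -0.3559, 0.2053]
ee_rot: [3.139, -0.007, -0.081]
force: [0.2, -0.8, -5.4]
width: 0.049
gripper_force: 50.0
t 21.18 pos [ 0.5433 -0.3559  0.2053] rot [ 3.139 -0.007 -0.081] w 0.049 F [ 0.2 -0.8 -5.4]
[ -0.42 -25.64   0.46] [ 0.001 -0.008  0.359]
```

```bash
python3 -m creep '[[[4,0,-5,0,0,0,0.05],[4,-0.4,-25.6,0,0,0,0.36],[4,-0.4,-25.6,0,0,0,0.36],[4,-0.4,-25.6,0,0,0,0.36],[4,-0.4,-25.6,0,0,0,0.36],[4,-0.4,-25.6,0,0,0,0.36],[4,-0.4,-25.6,0,0,0,0.36]]]' 50
python3 - <<'E'
from h import *
plan()
p=camera_params('wrist');t=grab_frame('wrist');cv2.imwrite('pics/w9.png',t);np.savez('w9.npz',**p)
E
```

```text
t: 22.05
eef_pos: [0.5574, -0.0997, 0.1994]
ee_rot: [3.141, 0.002, -0.442]
force: [0.2, -0.7, -5.2]
width: 0.0492
gripper_force: 50.0
t 22.05 pos [ 0.5574 -0.0997  0.1994] rot [ 3.141e+00  2.000e-03 -4.420e-01] w 0.0492 F [ 0.2 -0.7 -5.2]
```

View pics/w9.png

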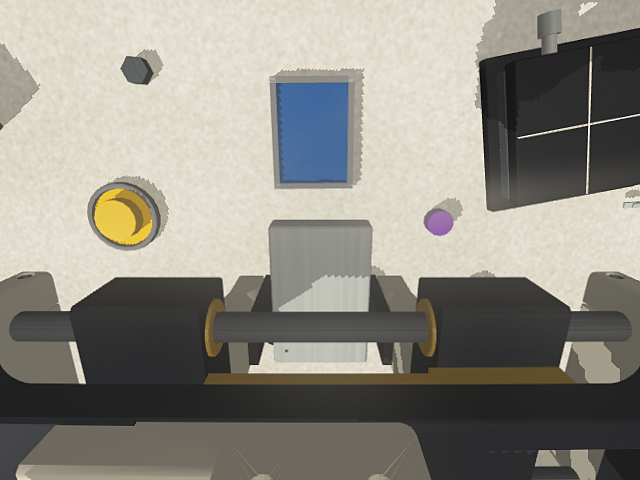

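Steel is held square at (320,290). The blue nest spans (270,75)–(354,188). The stage's white lines cross at (588,124).

```bash
python3 - <<'E'
from h import *
t=cv2.imread('pics/w9.png');p=dict(np.load('w9.npz'))
c,a,r=blob(t,(255,60,370,200),(10,80,40),(40,255,255));
def q(n,u,z):
    P=np.array([p2w(p,k,z)[:2] for k in u]);e=np.diff(P,axis=0);print(n,P.mean(0).round(4),np.linalg.norm(e,axis=1).round(4),np.arctan2(e[:,1],e[:,0]).round(3))
print(c,r,p2w(p,c,.006));q('floor',cv2.boxPoints(r),.006);q('rim',[(271,75),(354,74),(354,187),(275,189)],.01)
print('stage',p2w(p,(588.3,124),.045))
for b in [(.634,-.129)]: plan((*b,.06,-.44),(*b,.0135,-.44))
E
```

```text
[312.44853309 131.28772404] ((311.5, 132.0), (98.0, 71.0), 90.0) [ 0.63715124 -0.12887028  0.006     ]
floor [ 0.6353 -0.1269] [0.0691 0.0949 0.0747] [-2.013  2.722  1.128]
rim [ 0.6345 -0.1289] [0.0794 0.108  0.0827] [-2.002  2.727  1.154]
stage [ 0.5360802  -0.35673569  0.045     ]
t 22.1 pos [ 0.5576 -0.1001  0.1996] rot [ 3.141e+00  1.000e-03 -4.430e-01] w 0.0488 F [ 0.5 -0.8 -4.8]
[ 8.16 -0.67 13.94] [ 0.001  0.001 -0.003]
[ 8.17 -0.68 18.59] [ 0.001  0.001 -0.003]
```

```bash
python3 -m creep '[[[4,4,-0.4,5,0,0,0],[4,8.3,-0.8,10,0,0,-0.02],[4,8.3,-0.8,14.5,0,0,-0.02],[4,8.3,-0.8,17,0,0,-0.02],[4,8.3,-0.8,18,0,0,-0.02],[4,8.3,-0.8,18.3,0,0,-0.02],[4,8.3,-0.8,18.5,0,0,-0.02],[4,8.3,-0.8,18.5,0,0,-0.02],[4,8.3,-0.8,18.5,0,0,-0.02]]]' 50
python3 - <<'E'
from h import *
plan((.6355,-.1285,.0135,-.42))
E
```

```text
t: 23.22
eef_pos: [0.6371, -0.1277, 0.0163]
ee_rot: [-3.141, -0.001, -0.422]
force: [-0.1, 0.6, -5.5]
width: 0.0489
gripper_force: 50.0
t 23.23 pos [ 0.6371 -0.1277  0.0163] rot [-3.141e+00 -1.000e-03 -4.220e-01] w 0.0489 F [-0.1  0.6 -5.5]
[-0.11  0.14  0.28] [-0.001 -0.001 -0.002]
```

```bash
python3 -m creep '[[[4,-0.1,0.1,0.1,0,0,0],[4,-0.1,0.1,0.18,0,0,0],[4,-0.1,0.1,0.24,0,0,0],[4,-0.1,0.1,0.24,0,0,0]]]' 50
python3 -m creep '[[[5.3,0,0,0,0,0,0],[6.4,0,0,0,0,0,0],[6.4,0,0,0,0,0,0],[6.4,0,0,0,0,0,0],[6.4,0,0,-2,0,0,0],[6.4,-2,0.2,-8,0,0,0],[6.4,-4,0.4,-14,0,0,0],[6.4,-8.3,0.7,-18,0,0,0],[6.4,-8.3,0.7,-18.6,0,0,0],[7,-8.3,0.7,-18.6,0,0,0]]]' 50
python3 - <<'E'
from h import *
p=camera_params('wrist');t=grab_frame('wrist')
u=w2p(p,(.636,-.128,.022)).astype(int);print(u)
cv2.imwrite('pics/w10.png',cv2.resize(t[u[1]-75:u[1]+75,u[0]-75:u[0]+75],None,fx=3,fy=3))
plan((.47,-.08,.20,-.14),(.454,-.0925,.20,-.14))
E
```

```text
t: 23.72
eef_pos: [0.6367, -0.1279, 0.0157]
ee_rot: [-3.14, -0.003, -0.421]
force: [-3.7, 4.7, 12.6]
width: 0.0493
gripper_force: 50.0
t: 24.98
eef_pos: [0.557, -0.1006, 0.1994]
ee_rot: [-3.141, -0.001, -0.422]
force: [-0.4, -0.1, -0.4]
width: 0.0682
gripper_force: 0.0
[312 132]
t 25.02 pos [ 0.5567 -0.1007  0.1982] rot [ 3.141e+00  1.000e-03 -4.220e-01] w 0.0695 F [0.4 0.7 0.1]
[-8.76  1.66 -0.17] [ 0.     0.001 -0.282]
[-9.71  3.46 -0.17] [ 0.     0.001 -0.282]
```

View pics/w10.png

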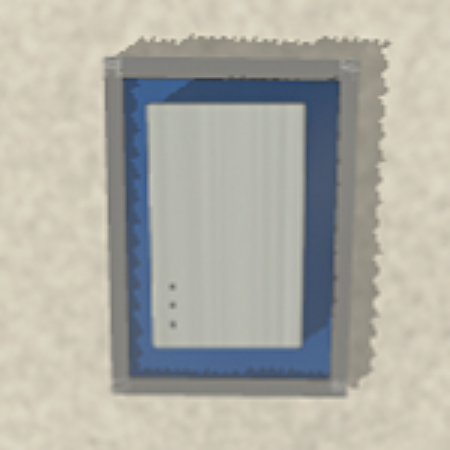

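Steel lies flat inside the blue tray with margin all round. Next is the red specimen. I'll turn the tool so the fingers close across the row (along x), clear of the black puck.

```bash
python3 - <<'E'
from h import *
plan((.453,-.02,.20,-1.571))
E
```

```text
t 25.02 pos [ 0.5567 -0.1007  0.1982] rot [ 3.141e+00  1.000e-03 -4.220e-01] w 0.0695 F [0.4 0.7 0.1]
[-12.77  -3.12  -0.17] [1.000e-03 0.000e+00 1.149e+00]
```

```bash
python3 -m creep '[[[7,-12.8,-3.1,0,0,0,1.15],[7,-12.8,-3.1,0,0,0,1.15],[7,-12.8,-3.1,0,0,0,1.15],[7,-12.8,-3.1,0,0,0,1.15],[7,-12.8,-3.1,0,0,0,1.15],[7,-12.8,-3.1,0,0,0,1.15],[7,-12.8,-3.1,0,0,0,1.15],[7,-12.8,-3.1,0,0,0,1.15],[7,-12.8,-3.1,0,0,0,1.15]]]' 20
python3 - <<'E'
from h import *
p=camera_params('wrist');t=grab_frame('wrist');cv2.imwrite('pics/w11.png',t);np.savez('w11.npz',**p)
u=w2p(p,(.453,-.093,.022)).astype(int);b=(u[0]-50,u[1]-50,u[0]+50,u[1]+50)
c,a,r=blob(t,b,(80,100,40),(100,255,255));h=p2w(p,r[0],.022);print(u,c,r,h,p2w(p,c,.02))
plan((h[0],h[1],.008,-1.571))
E
```

```text
t: 26.15
eef_pos: [0.4526, -0.0201, 0.198]
ee_rot: [3.14, -0.001, -1.571]
force: [-0.1, -0.6, -0.5]
width: 0.0696
gripper_force: 0.0
[319 143] [320.58498546 144.59397304] ((320.5, 144.5), (41.0, 39.0), 90.0) [ 0.45243256 -0.09196174  0.022     ] [ 0.45234367 -0.09184745  0.02      ]
t 26.2 pos [ 0.4526 -0.0201  0.1982] rot [ 3.140e+00 -1.000e-03 -1.571e+00] w 0.0699 F [0.3 0.3 0.7]
[ 7.170e+00 -1.000e-02  1.903e+01] [ 0.001 -0.001 -0.   ]
```

View pics/w11.png

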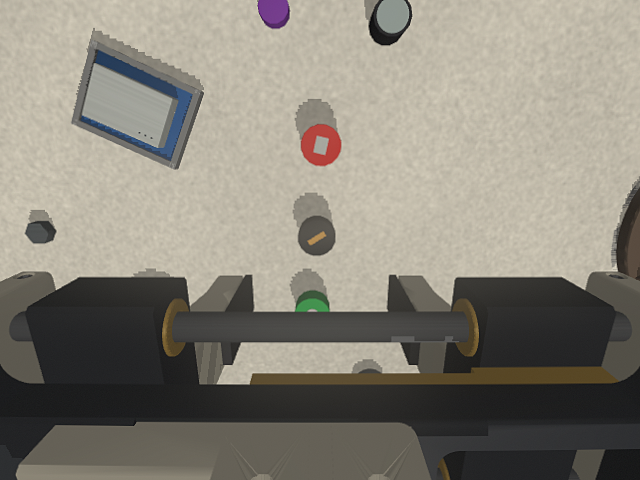

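The red puck with the steel rectangle is at (320,145), the black one at (317,236) and the green one at (312,305). The way is clear, so I'll move over and grasp.

```bash
python3 -m creep '[[[6.5,4,0,3,0,0,0],[6.5,7.2,0,8,0,0,0],[6.5,7.2,0,13,0,0,0],[6.5,7.2,0,17,0,0,0],[6.5,7.2,0,19,0,0,0],[6.5,7.2,0,19,0,0,0],[3,7.2,0,19,0,0,0],[3,7.2,0,19,0,0,0],[3,7.2,0,19,0,0,0],[3,7.2,0,19,0,0,0],[3,7.2,0,19,0,0,0],[3,7.2,0,18,0,0,0],[3,7.2,0,14,0,0,0],[3,7.2,0,8,0,0,0],[3,7.2,0,3,0,0,0],[3,7.2,0,3,0,0,0]]]' 20
python3 - <<'E'
from h import *
plan((.536,-.28,.17,-1.571),(.536,-.357,.17,-1.571))
E
```

```text
t: 28.2
eef_pos: [0.455, -0.0918, 0.1738]
ee_rot: [-3.133, 0.001, -1.571]
force: [0.2, -0.8, -1.1]
width: 0.0392
gripper_force: 20.0
t 28.2 pos [ 0.455  -0.0918  0.1738] rot [-3.133e+00  1.000e-03 -1.571e+00] w 0.0392 F [ 0.2 -0.8 -1.1]
[18.82 -8.11  0.43] [-0.009  0.001 -0.   ]
[26.52 -8.11  0.42] [-0.009  0.001 -0.   ]
```

```bash
python3 -m creep '[[[3,4,-2,0,0,0,0],[3,18.8,-8.1,0,0,0,0],[3,18.8,-8.1,0,0,0,0],[3,18.8,-8.1,0,0,0,0],[3,18.8,-8.1,0,0,0,0],[3,18.8,-8.1,0,0,0,0],[3,18.8,-8.1,0,0,0,0]]]' 20
python3 - <<'E'
from h import *
plan()
p=camera_params('wrist');t=grab_frame('wrist');cv2.imwrite('pics/w12.png',t);np.savez('w12.npz',**p)
print(w2p(p,(.536,-.3567,.045)))
E
```

```text
t: 29.08
eef_pos: [0.533, -0.2792, 0.1691]
ee_rot: [-3.142, 0.0, -1.571]
force: [-0.1, -0.5, -0.6]
width: 0.0393
gripper_force: 20.0
t 29.07 pos [ 0.533  -0.2792  0.1691] rot [-3.142  0.    -1.571] w 0.0393 F [-0.1 -0.5 -0.6]
[317.10548318 137.93266368]
```

View pics/w12.png

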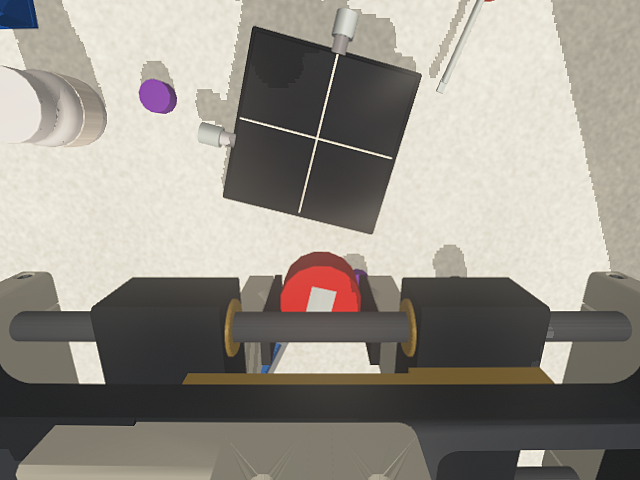

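The white lines cross at (318,138), which agrees with the earlier estimate of (0.536,-0.357). The red puck is held level at (320,285), so I'll set it down.

```bash
python3 -m creep '[[[3,5,-0.2,0,0,0,0],[3,7.8,-0.3,3,0,0,0],[3,7.8,-0.3,7,0,0,0],[3,7.8,-0.3,10,0,0,0],[3,7.8,-0.3,11,0,0,0],[3,7.8,-0.3,11.3,0,0,0],[3,7.8,-0.3,11.3,0,0,0],[3,7.8,-0.3,11.3,0,0,0]]]' 20
python3 - <<'E'
from h import *
plan((.536,-.357,.0535,-1.571))
E
```

```text
t: 30.12
eef_pos: [0.5371, -0.3582, 0.0574]
ee_rot: [-3.14, -0.001, -1.571]
force: [-0.1, 0.4, -0.4]
width: 0.0391
gripper_force: 20.0
t 30.12 pos [ 0.5371 -0.3582  0.0574] rot [-3.140e+00 -1.000e-03 -1.571e+00] w 0.0391 F [-0.1  0.4 -0.4]
[-0.12  0.11  0.39] [-0.002 -0.001 -0.   ]
```

```bash
python3 -m creep '[[[3,-0.1,0.1,0.15,0,0,0],[3,-0.1,0.1,0.25,0,0,0],[3,-0.1,0.1,0.33,0,0,0],[3,-0.1,0.1,0.38,0,0,0],[3,-0.1,0.1,0.38,0,0,0]]]' 20
```

```text
t: 30.75
eef_pos: [0.5355, -0.3571, 0.0547]
ee_rot: [-3.14, -0.001, -1.571]
force: [-5.0, 6.2, 16.8]
width: 0.0392
gripper_force: 20.0
```

Contact is made (16.8 N). I'll release and retreat upward.

```bash
python3 -m creep '[[[4.4,0,0,-0.1,0,0,0],[5.8,0,0,-0.1,0,0,0],[5.8,0,0,-0.1,0,0,0],[5.8,0,0,-0.1,0,0,0],[5.8,0,0,-2,0,0,0],[5.8,0,0,-7,0,0,0],[5.8,-4,0,-11,0,0,0],[5.8,-8,0,-12,0,0,0],[5.8,-8,0,-12,0,0,0]]]' 20
python3 - <<'E'
from h import *
plan()
p=camera_params('wrist');t=grab_frame('wrist');u=w2p(p,(.536,-.357,.067)).astype(int)
c,a,r=blob(t,(u[0]-50,u[1]-50,u[0]+50,u[1]+50),(80,100,40),(100,255,255));print(u,r,p2w(p,r[0],.067))
a=cv2.resize(t[max(u[1]-110,0):u[1]+110,u[0]-110:u[0]+110],(400,400))
T=grab_frame('top');b=cv2.resize(T[180:330,150:510],(790,330-130))[:, :400]
b=cv2.resize(T[190:310,150:350],(400,240));c2=cv2.resize(T[190:310,330:530],(400,240))
cv2.imwrite('pics/end.png',np.hstack([cv2.resize(a,(360,480)),np.vstack([b,c2])]))
E
```

```text
t: 31.88
eef_pos: [0.5361, -0.2752, 0.1738]
ee_rot: [-3.139, -0.0, -1.569]
force: [-0.0, -1.2, -0.7]
width: 0.0576
gripper_force: 0.0
t 31.88 pos [ 0.5361 -0.2752  0.1738] rot [-3.139 -0.    -1.569] w 0.0576 F [-0.  -1.2 -0.7]
[321 132] ((321.5, 132.0), (54.0, 51.0), 90.0) [ 0.53600841 -0.35705417  0.067     ]
```

View pics/end.png

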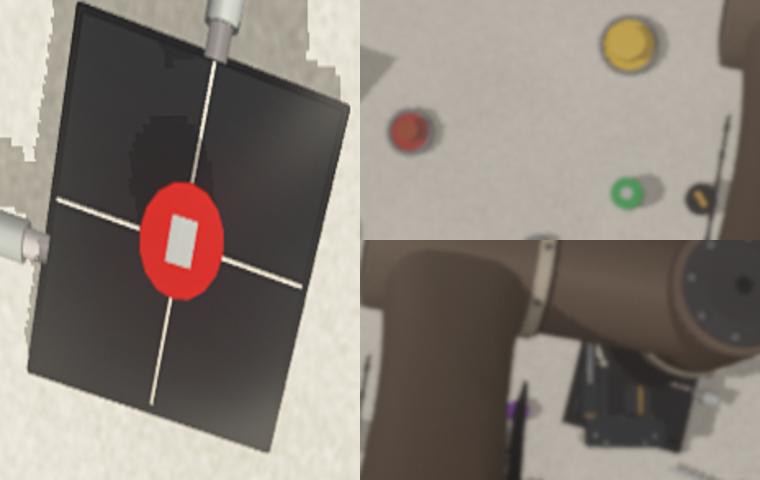

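The red puck is centred on the cross (crop (181,240)). Copper and brass are in their nests, and green and black are unmoved. I'll hand the job in.

```bash
python3 -c "from station import job_done; print(job_done())"
```

```text
the job is handed in; nothing more can be done
None
```

I handed the job in at about 32 s; no verdict was returned. The last pictures show copper, brass and steel flat in the red, yellow and blue nests, the red specimen centred on the stage's crossed lines, and the green and black specimens where they stood.

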